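Dock the nose cone block and snap its toggle clamp shut

ROBOT

A 6-joint arm with a two-finger parallel gripper is mounted at the origin on a cart in front of the work surface, level with it; the furniture and walls round the work are solid. World frame = base frame: x ahead of the robot, y to its left, z up, the work surface at z = 0. Lengths are in m, angles in rad, forces in N, time in s.
With the tool pointing down it reaches from about 0.4 to 0.825 m from the base axis. Payload 7 kg.
Tool frame: the origin (TCP) lies at the very end of the fingers, on their centre line; the grasp point (between the pads) lies 19 mm behind it; y points along the fingers, x is the direction in which the jaws open and shut, and the axes are right-handed (so a half turn about y gives the same grasp; the last joint's range is limited). The gripper opens to 85 mm and grips with 20 to 120 N. Pads are 22 mm wide; open, the fingers measure 114 mm over their backs; the gripper's body (76 mm by 85 mm) begins 54 mm behind the grasp point. The pads swing forward as they close: fully open they stand 13 mm farther back than shut.
Start: joints at [1.618, 0.359, 0.012, 0, -1.224, -0.288], TCP at [0.161, 0.655, 0.231] pointing down, gripper open.
Joint ranges: [-3.07, 3.07], [-1.43, 2.12], [-1.02, 1.25], [-3.03, 1.67], [-3.05, -0], [-3.03, 3.03]. Speed limits (rad/s): [2.39, 2.39, 3.01, 3.14, 3.14, 3.14].

INTERFACE

Orientations are given as a 3x3 rotation matrix whose columns are the frame's x, y, z axes.
In Python, from station import r gives the robot as it stands. The module is installed in compiled form; this text tells all that it offers.
- The arm moves only by the tool apply_moves, never from a script. Its argument "motion" is text: rows parted by semicolons, each of 4 numbers parted by spaces: the shift along the tool's x, y, z in m, then the turn about the tool's y in degrees. In form: x y z spin; .... A call has 1 to 5 rows; each row shifts and turns the commanded pose from where the row before left it, along the tool's axes as they then stand; what a row does not reach is not made up. A row lasts 1/12 s, in which the tool goes at most 41.7 mm and 7.16 degrees, less where a joint would pass 70% of its speed; a pose out of reach is approached as far as the arm can. A call with a gripper value outside its range is refused whole. "claw" is the gripper's target within -1 to 1 (fully open at 1, half-way at 0, shut at -1), set as the call begins (left out, the last holds). The fingers move at their own pace and stop on an object; "newtons" is the grip in N (left out, the last holds). Time passes only in rows, so rows that do not move let the fingers close. It gives the time, the measured TCP pose, the force and the opening at its end, in the units of the state.
- r.sense(): the state, without advancing time (a new reading comes with each control period).
- r.camera(name): name is "side" or "top" or "wrist"; returns the picture (480x640x3 uint8, red, green, blue); there is no depth.
- r.camera_model(name): a dict with "mtx" (3x3 intrinsics, pixels), "world_to_cam" (4x4, takes a point from world to camera coordinates); the wrist camera has in their place "T_tool_cam" (4x4, takes a point from camera to tool coordinates, whose origin is the TCP and whose axes are the tool frame's). Camera axes: x right, y down, z forward; pixel columns grow to the right and rows downward; lengths in m; the calibration is good to about 2 mm. A picture is of the moment at which its call begins: read the wrist's pose just before it. camera_model takes no time and is no camera call.
- r.hand_in(): hands the job in, once; it reports no verdict.
The state is a dict: "time_s": time; "joints": joint angles; "qd": joint speeds; "effort": joint torques, N m; "tcp_pos": TCP position; "orientation": TCP orientation; "contact_force": force on the tool from outside, world axes, zero at the start; "ft_torque": the same for the moment, N m; "width": opening from 0.0 (shut) to 1.0 (fully open).
Only numpy, scipy, OpenCV 4.12 (cv2) and the standard library are available. Lean on these libraries where they do the work, as an engineer would, in place of code of your own. Each camera call takes 0.05 s, during which the arm holds its last target. There are 200 camera calls.

TASK

On the white board, push the loose nose cone block sideways along the board into its dock, between the low rails and flush against the end stop. Then push the red clamp handle over and down until it snaps past its dead point and locks with the foot pressing on the block. Only push with the fingers: the block must not be picked up or tipped, and the other things stay where they are.

Things in the scene. Friction and masses are not known exactly. Their poses are not given: they have to be found in the camera images.
- nose_station: fixed white board, 232 x 230 mm, top 10 mm above the bench, spanning x = -157 to +75 and y = -130 to +100 mm in its axes, with a blue-grey bed pad on its -x side, the dock and the clamp. Origin at bench height, under the block's origin when docked. z up; the block is pushed along +y into the dock. The clamp stands behind the end stop, its handle and arm moving in the plane x = +12 mm
- dock_home (a point): where the block's origin is when fully docked: on the board's top, 10 mm above the bench; axes as the board's. From here: two rails along y, 9 mm high, inner faces at x = -27 and +51 mm, from y = -36 mm to the stop, mouth flared outward to y = -58 mm; stop bar 16 mm high with its face at y = +26 mm. A docked block has 3 mm play to each rail
- cone_block: loose grey-beige steel block with a nose cone at one end, 0.45 to 0.7 kg. Origin at its underside; in its axes the block spans x = -24 to +48, y = -26 to +26, z = 0 to 50 mm, the cone reaches on to x = -84 mm above the rails. Starts on the board 55 to 80 mm short of home (-y), outside the rails proper, within 4 mm in x and 0.12 rad of the board's axes
- clamp_handle (a joint): angle of the red handle: 0 = locked on its stop, pointing to the board's +y and 0.21 rad above level; grows as it is raised. Starts at 0.95 to 1.1 (66 to 75 degrees above level), at most 1.15; stays where left. With the block under the foot it resists from 0.45 on, 7 N at most near its end, square to it; dead point at 0.14, then it springs to 0 by itself
- handle_pivot (a point): hinge axis of the handle (along the board's x), 30 mm above the bench, at x = +12, y = +64 mm of the board; axes as those of the board
- handle_end (a point): free end of the red handle on its centreline, 127 mm from the pivot; the grip is round, 17 mm thick, from 46 to 127 mm from the pivot. Locking moves it towards the board's +y and down
- clamp_foot: black rubber foot, 17 mm wide, sprung, under the end of the clamp's arm, which the handle swings through a link. At the start the arm is raised 50 to 70 degrees, below 140 mm above the bench, on the -y side of the handle; locked, the foot presses on the block's top with about 29 N, 8 mm to the +y side of its middle
- nose_cone_1: spare grey-blue nose cone, 34 mm wide, 49 mm high, standing on the board; leave alone
- nose_cone_2: small spare pale nose cone, 27 mm wide, 39 mm high, standing on the bench; leave alone
- screwdriver: red-handled screwdriver 152 mm long, lying; leave alone
- eye_ointment: crumpled white ointment tube 126 mm long, lying; leave alone
- vial_2: small white vial with green cap, 22 mm wide, 47 mm high, standing; leave alone
- timer: small white bench timer, 66x62x64 mm; leave alone
Not all that is in view belongs to the job. What is shaped like the cone_block but purple is not meant.

How it is judged:
By the outcome, as a careful person would: the job done as asked, in the order asked, and still so for the second after the job is handed in, with the robot touching nothing.
It also fails if it takes over 45 s, if anything falls off the work surface, if the arm or the gripper's body presses on something with over 40 N, if the wrist force passes 120 N, or if a joint passes its speed limit or range.

## Working session

There is one attempt and no reset: what is moved stays moved. The work goes in short steps, Python scripts to look and compute and a tool call to move; the robot and the scene stay as the last step left them, time stands still between calls to the robot, and variables do not carry over. Pictures are saved under pics/ and viewed, about 8 in all and at most 12, crops included, and the job is handed in when it is done.

Besides the shell and the picture viewer there is one more tool, called after "Emit:" as a command line: name --argument value ..., lists and objects as JSON in quotes. apply_moves: Moves the arm, as the interface text tells. Its arguments: {"type":"object","properties":{"motion":{"type":"string"},"claw":{"type":"number"},"newtons":{"type":"number"}},"required":["motion"]}

```bash
mkdir -p pics; python3 - <<'E'
from station import r
import cv2,numpy as np
s=r.sense();print(s)
for n in("top","side"):
    im=r.camera(n);cv2.imwrite(f"pics/{n}0.png",im[:,:,::-1]);m=r.camera_model(n);print(n,m["mtx"].round(1).tolist(),m["world_to_cam"].round(4).tolist())
print(r.camera_model("wrist"))
E
```

```text
{'time_s': 0.0, 'joints': array([ 1.61810585e+00,  3.59356358e-01,  1.10580371e-02, -3.67904182e-04,
       -1.22410192e+00, -2.88094249e-01]), 'qd': array([ 0.0001392 , -0.00191227,  0.00045954,  0.00096015,  0.0005779 ,
        0.00023663]), 'effort': array([-1.88773622e-03, -5.83322096e+01,  2.93417215e+01,  6.93655193e+00,
       -5.99930529e-03,  1.07800563e-06]), 'tcp_pos': array([0.16087242, 0.65504688, 0.23037987]), 'orientation': array([[-2.38586241e-01, -2.69775867e-04,  9.71121276e-01],
       [-9.71119935e-01, -1.61846513e-03, -2.38586362e-01],
       [ 1.63609076e-03, -9.99998654e-01,  1.24158789e-04]]), 'contact_force': array([ 0.42480983, -0.2321102 ,  0.4020761 ]), 'ft_torque': array([ 0.02623276,  0.04253937, -0.03370788]), 'width': 1.0000985441828139}
top [[538.7, 0.0, 323.1], [0.0, 538.7, 239.0], [0.0, 0.0, 1.0]] [[0.0023, -1.0, -0.0042, -0.0264], [-0.9899, -0.0017, -0.1421, 0.5704], [0.1421, 0.0045, -0.9898, 0.9752], [0.0, 0.0, 0.0, 1.0]]
side [[439.9, 0.0, 316.5], [0.0, 439.9, 234.8], [0.0, 0.0, 1.0]] [[0.8222, -0.5692, -0.003, -0.4472], [-0.2462, -0.3509, -0.9034, 0.2058], [0.5132, 0.7435, -0.4287, 0.5921], [0.0, 0.0, 0.0, 1.0]]
{'mtx': array([[340.87767869,   0.        , 321.74113481],
       [  0.        , 340.87767869, 240.83881033],
       [  0.        ,   0.        ,   1.        ]]), 'T_tool_cam': array([[ 9.99999990e-01,  1.12305954e-04, -8.81546449e-05,
        -1.20296113e-03],
       [ 1.17123127e-04, -2.92199927e-01,  9.56357250e-01,
        -1.41988620e-01],
       [ 8.16458326e-05, -9.56357250e-01, -2.92199937e-01,
         7.46380357e-02],
       [ 0.00000000e+00,  0.00000000e+00,  0.00000000e+00,
         1.00000000e+00]])}
```

View pics/top0.png

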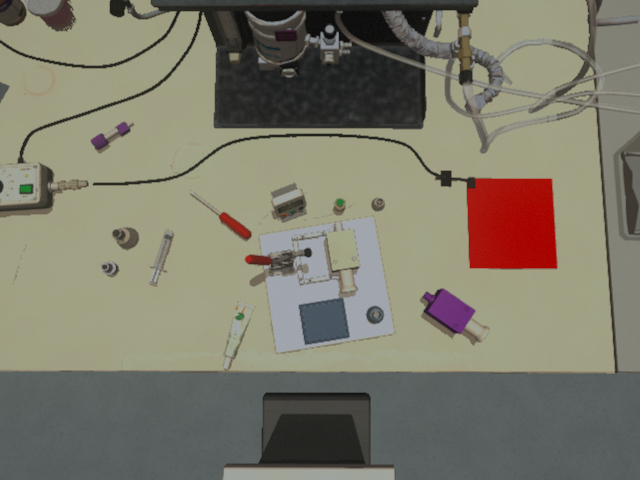

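View pics/side0.png

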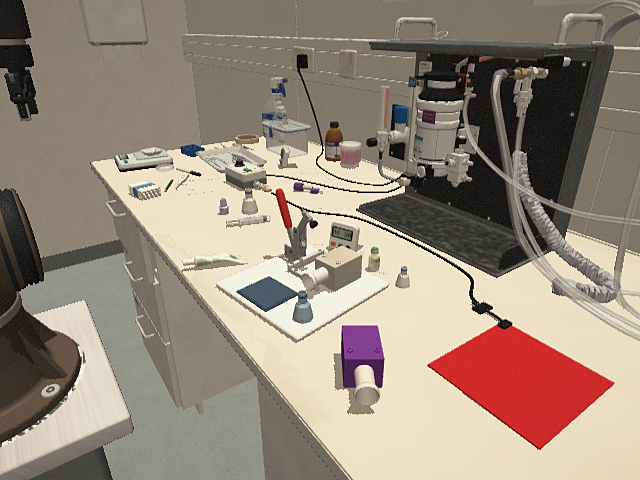

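The top view shows the board with corners near (260,234), (376,217), (395,334) and (277,353). The pad is toward the robot, and the block is at about (342,255). The handle points left (world +y) at (258,260), and the timer is at (289,203). The side view shows the raised handle at (283,210).

```bash
cat > h.py <<'E'
import cv2,numpy as np
from station import r
def ray(n,p,T=None):
    m=r.camera_model(n);K=m["mtx"]
    if n=="wrist":
        s=T;W=np.eye(4);W[:3,:3]=s["orientation"];W[:3,3]=s["tcp_pos"];C=W@m["T_tool_cam"]
    else: C=np.linalg.inv(m["world_to_cam"])
    d=C[:3,:3]@np.linalg.solve(K,[p[0],p[1],1.]);return C[:3,3],d
def plane(n,p,z,T=None):
    o,d=ray(n,p,T);return o+d*(z-o[2])/d[2]
def tri(rs):
    A=0;b=0
    for o,d in rs:
        d=d/np.linalg.norm(d);P=np.eye(3)-np.outer(d,d);A=A+P;b=b+P@o
    return np.linalg.solve(A,b)
def quad(mask):
    c=max(cv2.findContours(mask.astype(np.uint8),0,2)[0],key=cv2.contourArea)
    return cv2.boxPoints(cv2.minAreaRect(c)),c
E
python3 - <<'E'
from h import *
im=cv2.imread("pics/top0.png");b,g,rd=[im[:,:,i].astype(int) for i in range(3)]
roi=np.zeros(b.shape,bool);roi[205:365,240:405]=1
m=(b>rd-2)&(b>130)&roi
m=cv2.morphologyEx(m.astype(np.uint8),cv2.MORPH_CLOSE,np.ones((5,5)))
q,c=quad(m);print("board px",q.round(1).tolist(),cv2.contourArea(c))
h=cv2.convexHull(c);print(cv2.approxPolyDP(h,4,True)[:,0].tolist())
P=np.array([plane("top",p,.01) for p in q]);print(P.round(4).tolist())
print([np.linalg.norm(P[i]-P[i-1]).round(4) for i in range(4)],P.mean(0))
for p in((342,230),(350,270)):print(im[p[1],p[0]])
cv2.imwrite("pics/crop.png",cv2.resize(im[205:365,240:405],None,fx=3.6,fy=3.6,interpolation=2))
s=cv2.imread("pics/side0.png");cv2.imwrite("pics/c2.png",cv2.resize(s[180:340,210:400],None,fx=3.6,fy=3.6,interpolation=2))
a=cv2.imread("pics/crop.png");c=cv2.imread("pics/c2.png");a=cv2.resize(a,(400,388));c=cv2.resize(c,(400,337))
o=np.zeros((388,800,3),np.uint8);o[:,:400]=a;o[:337,400:]=c;cv2.imwrite("pics/both.png",o)
E
```

```text
board px [[257.6000061035156, 235.39999389648438], [374.0, 216.0], [393.3999938964844, 332.29998779296875], [276.8999938964844, 351.70001220703125]] 12619.5
[[372, 217], [393, 331], [277, 351], [260, 236]]
[[0.5817, 0.1024, 0.01], [0.6204, -0.1245, 0.01], [0.3965, -0.1587, 0.01], [0.3598, 0.0615, 0.01]]
[np.float64(0.2256), np.float64(0.2302), np.float64(0.2265), np.float64(0.2233)] [ 0.48959371 -0.02981599  0.01      ]
[121 141 141]
[123 144 157]
```

View pics/both.png

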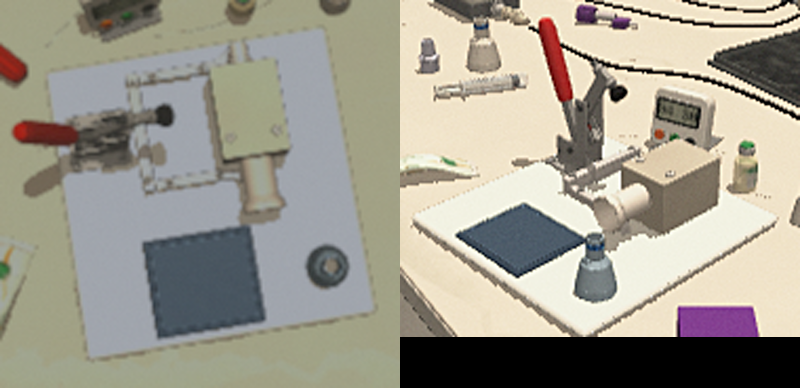

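```bash
cat >> h.py <<'E'
YAW=.16;ORG=np.array([.5277,-.0085])
def B(x,y,z):  # board mm -> world m
    c,s=np.cos(YAW),np.sin(YAW);return np.array([ORG[0]+(c*x-s*y)/1e3,ORG[1]+(s*x+c*y)/1e3,z/1e3])
def toB(p):
    c,s=np.cos(YAW),np.sin(YAW);d=(np.asarray(p)[:2]-ORG)*1e3;return np.array([c*d[0]+s*d[1],-s*d[0]+c*d[1],p[2]*1e3])
def plan(tgts,step=.040,start=None):
    """tgts: list of world points; tool z is brought to -board y; prints rows"""
    s=r.sense();R=s["orientation"];p=s["tcp_pos"].copy()
    yz=np.arctan2(R[1,2],R[0,2]);goal=YAW-np.pi/2;out=[]
    for t in tgts:
        n=int(np.ceil(max(np.linalg.norm(t-p)/step,abs(np.degrees(yz-goal))/7-.02,1)));p0=p.copy();y0=yz
        for i in range(n):
            d=p0+(t-p0)*(i+1)/n-p
            z=np.array([np.cos(yz),np.sin(yz),0]);x=np.array([-np.cos(yz-np.pi/2+np.pi),-np.sin(yz-np.pi/2+np.pi),0]) if 0 else np.cross([0,0,-1.],z)
            sp=-np.degrees(goal-y0)/n
            sh=np.round([d@x,-d[2],d@z],4);sp=round(sp,2)
            out.append("%g %g %g %g"%(*sh,sp));p=p+sh[0]*x+sh[2]*z-[0,0,sh[1]];yz-=np.radians(sp)
    for i in range(0,len(out),5):print("; ".join(out[i:i+5]))
E
python3 - <<'E'
from h import *
plan([B(0,-75,235)])
print("foot px at z130",toB(plane("top",(308,252),.13)),"handle end",toB(plane("top",(248,259),.148)))
E
```

```text
0.0298 -0.0002 0.0259 3.19; 0.0283 -0.0002 0.0275 3.19; 0.0268 -0.0002 0.0291 3.19; 0.0251 -0.0003 0.0304 3.19; 0.0233 -0.0002 0.0319 3.19
0.0216 -0.0002 0.0331 3.19; 0.0196 -0.0002 0.0342 3.19; 0.0178 -0.0002 0.0353 3.19; 0.0157 -0.0002 0.0362 3.19; 0.0137 -0.0003 0.037 3.19
0.0116 -0.0002 0.0378 3.19; 0.0095 -0.0002 0.0383 3.19; 0.0074 -0.0002 0.0388 3.19; 0.0052 -0.0002 0.0391 3.19; 0.003 -0.0002 0.0394 3.19
0.0008 -0.0003 0.0395 3.19; -0.0014 -0.0002 0.0394 3.19; -0.0036 -0.0002 0.0394 3.19; -0.0058 -0.0002 0.039 3.19; -0.0079 -0.0002 0.0387 3.19
-0.0101 -0.0002 0.0382 3.19
foot px at z130 [  8.64713625   7.36250387 130.        ] handle end [ 10.61430696 108.28671132 148.        ]
```

Emit:
apply_moves --motion "0.030 0 0.026 3.2; 0.028 0 0.0275 3.2; 0.027 0 0.029 3.2; 0.025 0 0.0305 3.2; 0.0235 0 0.032 3.2" --claw 0

```text
time_s: 0.52
tcp_pos: [0.2516, 0.4777, 0.2309]
orientation: [[-0.499, -0.0, 0.867], [-0.867, -0.001, -0.499], [0.001, -1.0, 0.0]]
contact_force: [0.4, 0.1, -0.3]
width: 0.499
```

Emit:
apply_moves --motion "0.0215 0 0.033 3.2; 0.0195 0 0.034 3.2; 0.018 0 0.0355 3.2; 0.0155 0 0.036 3.2; 0.0135 0 0.037 3.2"

```text
time_s: 0.93
tcp_pos: [0.3414, 0.3024, 0.2313]
orientation: [[-0.718, -0.0, 0.696], [-0.696, 0.0, -0.718], [-0.0, -1.0, -0.0]]
contact_force: [2.2, 0.6, -0.0]
width: 0.502
```

Emit:
apply_moves --motion "0.0115 0 0.038 3.2; 0.0095 0 0.0385 3.2; 0.0075 0 0.039 3.2; 0.005 0 0.039 3.2; 0.003 0 0.0395 3.2"

```text
time_s: 1.35
tcp_pos: [0.4318, 0.1263, 0.2315]
orientation: [[-0.882, 0.0, 0.471], [-0.471, 0.0, -0.882], [-0.001, -1.0, -0.0]]
contact_force: [0.9, 0.6, -0.8]
width: 0.505
```

Emit:
apply_moves --motion "0.001 0 0.0395 3.2; -0.0015 0 0.0395 3.2; -0.0035 0 0.0395 3.2; -0.006 0 0.039 3.2; -0.008 0 0.0385 3.2"

```text
time_s: 1.77
tcp_pos: [0.5217, -0.0497, 0.2312]
orientation: [[-0.978, -0.0, 0.209], [-0.209, 0.0, -0.978], [-0.0, -1.0, -0.0]]
contact_force: [0.8, 0.8, 0.0]
width: 0.499
```

Emit:
apply_moves --motion "-0.010 0 0.038 3.0; 0 0 0 0; 0 0 0 0"

```text
time_s: 2.02
tcp_pos: [0.5392, -0.0848, 0.2302]
orientation: [[-0.988, -0.002, 0.156], [-0.156, -0.0, -0.988], [0.002, -1.0, -0.0]]
contact_force: [0.1, -0.4, -0.7]
width: 0.498
```

```bash
python3 - <<'E'
from h import *
import pickle
s=r.sense();im=r.camera("wrist");cv2.imwrite("pics/w1.png",im[:,:,::-1]);pickle.dump(s,open("w1.pkl","wb"));print(s["tcp_pos"],s["orientation"].round(3),s["width"],toB(s["tcp_pos"]))
E
```

```text
[ 0.53917999 -0.0847601   0.23020002] [[-0.988 -0.002  0.156]
 [-0.156 -0.    -0.988]
 [ 0.002 -1.    -0.   ]] 0.4980320208815831 [ -0.81626497 -77.11502628 230.20001555]
```

View pics/w1.png

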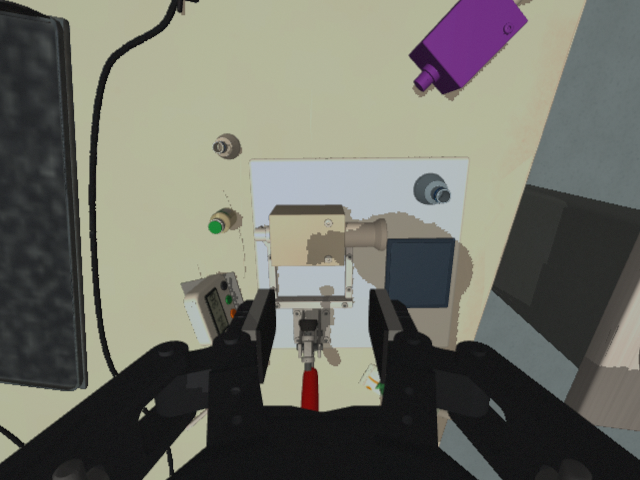

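The wrist view shows the board's -y edge from (250,158) to (468,157). The block's top is about (270–345, 214–265), with its side face as a strip above it. The stop bar is at row ~300, the foot at (308,325) and the handle at (310,385).

```bash
python3 - <<'E'
from h import *
import pickle
s=pickle.load(open("w1.pkl","rb"));im=cv2.imread("pics/w1.png");g=cv2.cvtColor(im,cv2.COLOR_BGR2GRAY)
def sub(L):
    a=np.array(L,np.float32).reshape(-1,1,2);cv2.cornerSubPix(g,a,(4,4),(-1,-1),(3,40,.01));return a[:,0]
for nm,L,z in(("board",[(250,158),(468,157)],.01),("pad",[(387,239),(454,238),(386,306),(450,307)],.011),("blocktop",[(270,215),(345,215),(345,265),(272,266)],.06),("blocklow",[(274,205),(343,205)],.01)):
    for a,p in zip(L,sub(L)):
        w=plane("wrist",p,z,s);print(nm,a,p.round(1),w.round(4),toB(w).round(1))
hsv=cv2.cvtColor(im,cv2.COLOR_BGR2HSV)
cv2.imwrite("pics/w1c.png",cv2.resize(im[145:415,230:480],None,fx=2.2,fy=2.2,interpolation=2))
# red handle in top/side -> triangulated end
for n in("top","side"):
    q=cv2.imread(f"pics/{n}0.png").astype(int);m=(q[:,:,2]>110)&(q[:,:,1]<70)&(q[:,:,0]<70)
    roi=np.zeros(m.shape,bool)
    if n=="top":roi[245:275,235:285]=1
    else: roi[180:235,265:300]=1
    ys,xs=np.nonzero(m&roi);print(n,len(xs),xs.min(),xs.max(),ys.min(),ys.max(),xs.mean(),ys.mean())
E
```

```text
board (250, 158) [249.5 159.9] [ 0.6211 -0.1229  0.01  ] [  74.  -127.8   10. ]
board (468, 157) [468.4 157.5] [ 0.3978 -0.1605  0.01  ] [-152.5 -129.4   10. ]
pad (387, 239) [387.2 238.1] [ 0.4626 -0.0625  0.011 ] [-72.8 -42.9  11. ]
pad (454, 238) [454.3 237.8] [ 0.3894 -0.0744  0.011 ] [-147.  -43.   11.]
pad (386, 306) [386. 306.] [0.4464 0.0193 0.011 ] [-75.9  40.4  11. ]
pad (450, 307) [447.3 306.9] [0.3747 0.0092 0.011 ] [-148.2   41.9   11. ]
blocktop (270, 215) [268.8 214.5] [ 0.5889 -0.0808  0.06  ] [ 48.9 -81.1  60. ]
blocktop (345, 215) [344.3 214.2] [ 0.5193 -0.092   0.06  ] [-21.6 -81.1  60. ]
blocktop (345, 265) [345.4 264.9] [ 0.5093 -0.0422  0.06  ] [-23.6 -30.3  60. ]
blocktop (272, 266) [275.8 266.2] [ 0.5765 -0.0303  0.06  ] [ 44.7 -29.3  60. ]
blocklow (274, 205) [275.8 204.5] [ 0.5888 -0.0806  0.01  ] [ 48.8 -80.9  10. ]
blocklow (343, 205) [340.8 204.2] [ 0.5197 -0.0918  0.01  ] [-21.2 -81.   10. ]
top 49 246 254 255 262 249.3673469387755 258.3469387755102
side 268 276 291 189 227 283.74626865671644 207.73880597014926
```

View pics/w1c.png

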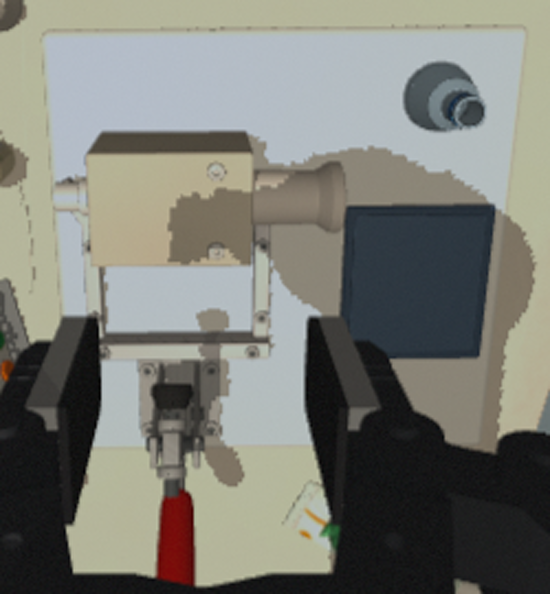

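```bash
python3 - <<'E'
from h import *
import pickle
s=pickle.load(open("w1.pkl","rb"))
pt={"foot":((308,252),(313.5,223.7),(308,324.5))}
for k,(a,b,c) in pt.items():
    rs=[ray("top",a),ray("side",b),ray("wrist",c,s)]
    print(k,toB(tri(rs)).round(1),toB(tri(rs[:2])).round(1),toB(tri(rs[1:])).round(1),toB(tri(rs[::2])).round(1))
print("arm top side px(601,68)", )
print("stop bottom",toB(plane("wrist",(310,296.4),.01,s)).round(1),"top",toB(plane("wrist",(310,301.4),.026,s)).round(1))
for c in((103,300),(255,300),(103,275)):
    print("rail",toB(plane("wrist",(230+c[0]/2.2,145+c[1]/2.2),.019,s)).round(1))
# handle end: top & side blobs' ends
print("hend",toB(tri([ray("top",(248,259)),ray("side",(280,192))])).round(1), "mid stop bar ends", toB(plane("wrist",(230+98/2.2,145+350/2.2),.026,s)).round(1),toB(plane("wrist",(230+271/2.2,145+350/2.2),.026,s)).round(1))
E
```

```text
foot [ 11.9   8.1 104.1] [ 11.9   7.7 103.8] [ 12.3   8.9 103.5] [ 11.7   7.7 106.5]
arm top side px(601,68)
stop bottom [13.5 28.1 10. ] top [13.  26.4 26. ]
rail [50.2  4.9 19. ]
rail [-27.5   5.2  19. ]
rail [49.6 -8.8 19. ]
hend [ 13.  108.1 140.3] mid stop bar ends [52.9 29.6 26. ] [-35.6  29.9  26. ]
```

```bash
sed -i 's/goal=YAW-np.pi\/2/goal=YAW-np.pi/; s/yz=np.arctan2(R\[1,2\],R\[0,2\])/yz=np.arctan2(R[1,2],R[0,2]);yz-=2*np.pi*(yz>2)/; s/YAW=.16;/YAW=.163;/' h.py
python3 - <<'E'
from h import *
print(toB(r.sense()["tcp_pos"]))
plan([B(8,-155,130),B(8,-155,18)])
E
```

```text
[ -1.20447712 -75.86382642 230.48758782]
-0.0007 0.0077 0.0061 6.9; -0.0015 0.0078 0.0059 6.9; -0.0022 0.0077 0.0058 6.9; -0.0028 0.0077 0.0054 6.9; -0.0035 0.0077 0.0051 6.9
-0.004 0.0078 0.0046 6.9; -0.0046 0.0077 0.004 6.9; -0.005 0.0077 0.0035 6.9; -0.0054 0.0078 0.0029 6.9; -0.0058 0.0077 0.0022 6.9
-0.0059 0.0077 0.0015 6.9; -0.0061 0.0078 0.0008 6.9; -0.0061 0.0077 -0 6.9; -0 0.0373 -0 0.01; -0 0.0374 -0 0.01
-0 0.0373 -0 0.01
```

Emit:
apply_moves --motion "-0.0007 0.0077 0.0061 6.9; -0.0015 0.0078 0.0059 6.9; -0.0022 0.0077 0.0058 6.9; -0.0028 0.0077 0.0054 6.9; -0.0035 0.0077 0.0051 6.9" --claw 1

```text
time_s: 2.48
tcp_pos: [0.5474, -0.1109, 0.1926]
orientation: [[-0.903, 0.0, -0.43], [0.43, 0.0, -0.903], [-0.0, -1.0, -0.0]]
contact_force: [-0.8, 0.6, 0.3]
width: 1.003
```

Emit:
apply_moves --motion "-0.004 0.0078 0.0046 6.9; -0.0046 0.0077 0.004 6.9; -0.005 0.0077 0.0035 6.9; -0.0054 0.0078 0.0029 6.9; -0.0058 0.0077 0.0022 6.9"

```text
time_s: 2.9
tcp_pos: [0.556, -0.1402, 0.1539]
orientation: [[-0.5, 0.0, -0.866], [0.866, 0.0, -0.5], [0.0, -1.0, -0.0]]
contact_force: [0.0, -0.7, -0.4]
width: 1.004
```

Emit:
apply_moves --motion "-0.006 0.0077 0.0015 6.9; -0.006 0.0078 0.001 6.9; -0.006 0.0077 0 6.9; 0 0 0 0; 0 0 0 0"

```text
time_s: 3.32
tcp_pos: [0.5607, -0.1581, 0.1307]
orientation: [[-0.17, -0.001, -0.985], [0.985, 0.0, -0.17], [0.0, -1.0, 0.001]]
contact_force: [-0.4, -0.8, -0.2]
width: 1.002
```

```bash
python3 - <<'E'
from h import *
print(toB(r.sense()["tcp_pos"]),r.sense()["width"])
plan([B(8,-155,18)])
plan([B(8,-155,18),B(8,-140,18)],step=.01)
E
```

```text
[   8.28107369 -153.00225429  130.72009543] 1.001983809832036
-0.0007 0.0376 0.0001 0.15; -0.0006 0.0375 0.0001 0.15; -0.0007 0.0376 0.0001 0.15
-0.0002 0.0094 0 0.04; -0.0001 0.0094 0 0.04; -0.0002 0.0094 0.0001 0.04; -0.0002 0.0094 -0 0.04; -0.0001 0.0094 0 0.04
-0.0002 0.0094 0 0.04; -0.0002 0.0094 0.0001 0.04; -0.0001 0.0093 -0 0.04; -0.0002 0.0094 0 0.04; -0.0002 0.0094 0 0.04
-0.0001 0.0094 0.0001 0.04; -0.0002 0.0094 -0 0.04; 0.0075 0 -0 -0.01; 0.0075 0 -0 -0.01
```

Emit:
apply_moves --motion "-0.001 0.037 0 0.2; -0.001 0.037 0 0.2; 0 0.037 0 0; 0 0 0 0"

```text
time_s: 3.65
tcp_pos: [0.5569, -0.16, 0.0142]
orientation: [[-0.162, -0.01, -0.987], [0.987, 0.001, -0.162], [0.002, -1.0, 0.009]]
contact_force: [-1.1, -0.1, -0.3]
width: 1.004
```

Emit:
apply_moves --motion "0.005 0 0 0; 0.005 0 0 0; 0.003 0 0 0; 0 0 0 0"

```text
time_s: 3.98
tcp_pos: [0.5609, -0.1473, 0.0224]
orientation: [[-0.16, 0.004, -0.987], [0.987, 0.0, -0.16], [-0.001, -1.0, -0.004]]
contact_force: [-0.2, 0.3, 0.2]
width: 1.0
```

```bash
python3 - <<'E'
from h import *
s=r.sense();print(toB(s["tcp_pos"]),s["contact_force"])
im=r.camera("side")[:,:,::-1];cv2.imwrite("pics/s2.png",cv2.resize(im[130:350,200:480],None,fx=2.4,fy=2.4))
E
```

```text
[  10.26718052 -142.3932225    22.43144975] [-0.15533135  0.27625377  0.18558047]
```

View pics/s2.png

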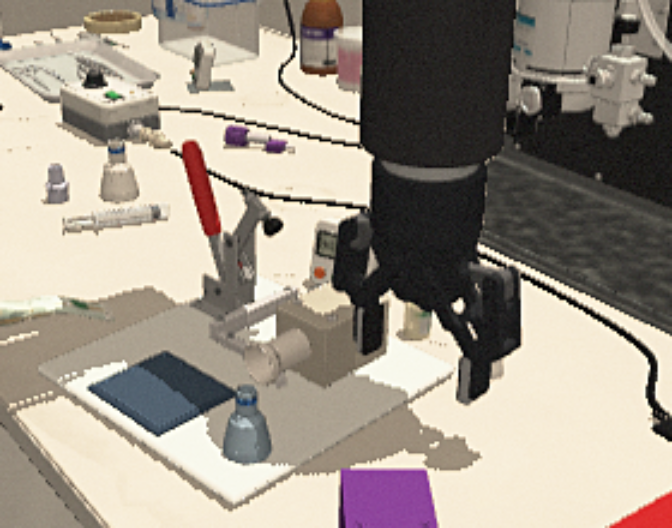

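The side view shows the leading finger's back just short of the block's -y face. The knuckle is above the block's top and everything else is clear. Now pushing.

Emit:
apply_moves --motion "0.003 0.003 -0.001 0; 0.005 0 0 0; 0.005 0 0 0; 0.005 0 0 0; 0.005 0 0 0"

```text
time_s: 4.45
tcp_pos: [0.5569, -0.1253, 0.0172]
orientation: [[-0.158, 0.001, -0.987], [0.987, -0.0, -0.158], [-0.0, -1.0, -0.001]]
contact_force: [1.4, -3.8, 3.7]
width: 1.001
```

Emit:
apply_moves --motion "0.005 0 0 0; 0.005 0 0 0; 0.005 0 0 0; 0.005 0 0 0; 0 0 0 0"

```text
time_s: 4.87
tcp_pos: [0.553, -0.1046, 0.0165]
orientation: [[-0.159, -0.001, -0.987], [0.987, 0.0, -0.159], [0.001, -1.0, 0.001]]
contact_force: [-0.4, -1.1, -0.4]
width: 0.998
```

```bash
python3 - <<'E'
from h import *
import pickle
s=r.sense();print(toB(s["tcp_pos"]),s["contact_force"])
im=r.camera("top")[:,:,::-1];w=r.camera("wrist")[:,:,::-1];cv2.imwrite("pics/t3.png",im);cv2.imwrite("pics/w3.png",w);pickle.dump(s,open("w3.pkl","wb"))
o=np.zeros((480,800,3),np.uint8);o[:,400:]=cv2.resize(im[200:360,250:383],(400,480));o[:300,:400]=cv2.resize(w,(400,300));cv2.imwrite("pics/v3.png",o)
E
```

```text
[  9.35989931 -98.92106665  16.50892293] [-0.37748315 -1.08841779 -0.37288261]
```

View pics/v3.png

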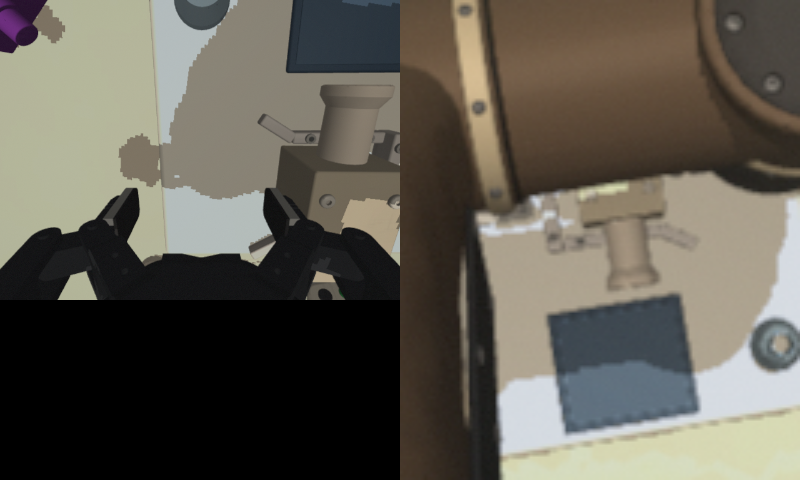

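The wrist view (left half) shows the finger's back on the block, which is square to the rails and inside the flare. The top view (right half) is mostly hidden by the arm. About 17 mm remains.

Emit:
apply_moves --motion "0.004 0 0 0; 0.004 0 0 0; 0.004 0 0 0; 0.002 0 0 0; 0 0 0 0"

```text
time_s: 5.38
tcp_pos: [0.5511, -0.0914, 0.0167]
orientation: [[-0.158, -0.0, -0.987], [0.987, 0.0, -0.158], [0.0, -1.0, 0.0]]
contact_force: [0.6, -1.6, -1.2]
width: 1.002
```

Emit:
apply_moves --motion "0.001 0 0 0; 0.001 0 0 0; 0 0 0 0"

```text
time_s: 5.63
tcp_pos: [0.551, -0.0899, 0.0168]
orientation: [[-0.158, 0.0, -0.987], [0.987, 0.0, -0.158], [0.0, -1.0, -0.0]]
contact_force: [0.3, -2.2, -0.0]
width: 1.005
```

Emit:
apply_moves --motion "0.001 0 0 0; 0.001 0 0 0; 0 0 0 0"

```text
time_s: 5.88
tcp_pos: [0.5514, -0.0885, 0.0173]
orientation: [[-0.158, 0.001, -0.987], [0.987, -0.001, -0.158], [-0.001, -1.0, -0.001]]
contact_force: [1.0, -8.0, 2.0]
width: 1.001
```

Emit:
apply_moves --motion "0.001 0 0 0; 0.001 0 0 0; 0 0 0 0; 0 0 0 0"

```text
time_s: 6.22
tcp_pos: [0.5513, -0.088, 0.018]
orientation: [[-0.159, 0.002, -0.987], [0.987, -0.002, -0.159], [-0.002, -1.0, -0.001]]
contact_force: [3.0, -16.1, 5.9]
width: 1.001
```

```bash
python3 - <<'E'
from h import *
s=r.sense();print(toB(s["tcp_pos"]),s["contact_force"])
E
```

```text
[ 10.39539853 -82.31354506  17.95149866] [  2.98814657 -16.12285357   5.90841616]
```

Emit:
apply_moves --motion "-0.010 0 0 0; -0.020 0 0 0; 0 -0.040 0 0; 0 -0.040 0 0; 0 -0.040 0 0"

```text
time_s: 6.63
tcp_pos: [0.5543, -0.1159, 0.1372]
orientation: [[-0.158, -0.003, -0.988], [0.988, 0.0, -0.158], [0.001, -1.0, 0.003]]
contact_force: [1.2, 0.5, 0.0]
width: 1.003
```

Emit:
apply_moves --motion "0 -0.040 0 0; 0 -0.040 0 0; 0.020 -0.020 0 0; 0.036 0 0 0; 0.036 0 0 0" --claw -1

```text
time_s: 7.05
tcp_pos: [0.541, -0.0241, 0.2386]
orientation: [[-0.156, 0.003, -0.988], [0.988, 0.002, -0.156], [0.001, -1.0, -0.004]]
contact_force: [1.1, 0.7, -0.7]
width: 0.303
```

Emit:
apply_moves --motion "0.036 0 -0.001 0; 0.036 0 -0.001 0; 0.018 0 0 0; 0 0 0 0; 0 0 0 0"

```text
time_s: 7.47
tcp_pos: [0.528, 0.0656, 0.2367]
orientation: [[-0.161, -0.0, -0.987], [0.987, 0.001, -0.161], [0.001, -1.0, 0.0]]
contact_force: [-0.0, 0.2, 0.4]
width: 0.003
```

```bash
python3 - <<'E'
from h import *
import pickle
s=r.sense();print(toB(s["tcp_pos"]),s["contact_force"],s["width"])
im=r.camera("side")[:,:,::-1];w=r.camera("wrist")[:,:,::-1];cv2.imwrite("pics/s4.png",im);cv2.imwrite("pics/w4.png",w);pickle.dump(s,open("w4.pkl","wb"))
o=np.zeros((480,800,3),np.uint8);o[:360,:400]=cv2.resize(im[150:330,230:430],(400,360));o[:420,400:]=cv2.resize(w[120:480,120:463],(400,420));cv2.imwrite("pics/v4.png",o)
E
```

```text
[ 12.30462405  73.12140595 236.67365767] [-0.04547661  0.15202895  0.37970579] 0.0026563619058487366
```

View pics/v4.png

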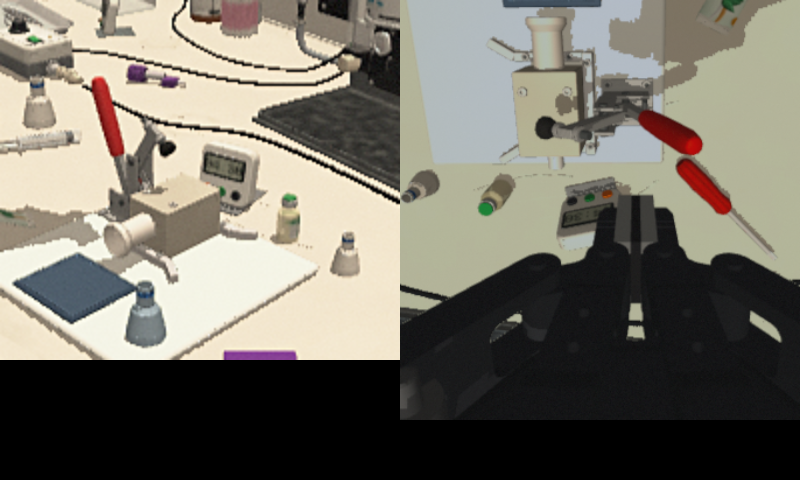

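The block sits in the dock against the stop, as seen in both halves. The handle still stands up, with its end at about side px (279,189) and wrist px (377,249). The shut fingers are above it and clear.

```bash
python3 - <<'E'
from h import *
import pickle
s=pickle.load(open("w4.pkl","rb"));im=cv2.imread("pics/w4.png");g=cv2.cvtColor(im,cv2.COLOR_BGR2GRAY)
f=lambda c:(120+(c[0]-400)/1.166,120+c[1]/1.166)
L=[f((514,66)),f((577,66)),f((585,156)),f((517,155))]
a=np.array(L,np.float32).reshape(-1,1,2);cv2.cornerSubPix(g,a,(4,4),(-1,-1),(3,40,.01))
for l,p in zip(L,a[:,0]):print("block top",np.round(l,1),p.round(1),toB(plane("wrist",p,.06,s)).round(1))
w=im.astype(int);m=((w[:,:,2]>90)&(w[:,:,1]<60)&(w[:,:,0]<60)).astype(np.uint8)
for c in cv2.findContours(m,0,2)[0]:
    if cv2.contourArea(c)>100:print(cv2.contourArea(c),cv2.boundingRect(c),cv2.boxPoints(cv2.minAreaRect(c)).round(0).tolist())
print("hend",toB(tri([ray("wrist",(375,246),s),ray("side",(279.5,191))])).round(1))
E
```

```text
block top [217.8 176.6] [217.8 176.6] [-26.5 -21.7  60. ]
block top [271.8 176.6] [271.8 176.6] [-26.4  28.2  60. ]
block top [278.7 253.8] [278.7 253.8] [49.2 31.6 60. ]
block top [220.3 252.9] [220.3 252.9] [ 48.2 -26.   60. ]
778.5 (357, 258, 47, 46) [[355.0, 265.0], [367.0, 254.0], [407.0, 296.0], [395.0, 307.0]]
761.5 (324, 217, 55, 36) [[319.0, 233.0], [326.0, 216.0], [381.0, 239.0], [374.0, 256.0]]
hend [ 16.4 112.6 140.3]
```

```bash
python3 - <<'E'
import numpy as np
rc=105;p=np.array([70,125.]);out=[]
for f in [1.2,1.12,1.04,.96,.88,.80,.73,.66,.6,.54,.48,.43,.38,.34,.3,.26]:
    c=np.array([64,30])+rc*np.array([np.cos(f),np.sin(f)])+8.5*np.array([-np.sin(f),np.cos(f)])-[14.5,0]
    d=c-p;p=c;out.append("%.1f: %.4f %.4f (%.0f,%.0f)"%(f,d[0]/1e3,-d[1]/1e3,*c))
print("\n".join(out))
E
```

```text
1.2: 0.0096 -0.0059 (80,131)
1.1: 0.0080 0.0027 (88,128)
1.0: 0.0077 0.0034 (95,125)
1.0: 0.0074 0.0040 (103,121)
0.9: 0.0071 0.0045 (110,116)
0.8: 0.0067 0.0051 (117,111)
0.7: 0.0055 0.0049 (122,106)
0.7: 0.0052 0.0053 (127,101)
0.6: 0.0041 0.0048 (131,96)
0.5: 0.0038 0.0050 (135,91)
0.5: 0.0035 0.0052 (139,86)
0.4: 0.0027 0.0045 (141,81)
0.4: 0.0025 0.0047 (144,77)
0.3: 0.0018 0.0038 (146,73)
0.3: 0.0016 0.0039 (147,69)
0.3: 0.0015 0.0039 (149,65)
```

Emit:
apply_moves --motion "-0.003 0.036 0 0; 0 0.037 0 0; 0 0.037 0 0; 0 0 0 0; 0 0 0 0"

```text
time_s: 7.98
tcp_pos: [0.528, 0.0599, 0.1259]
orientation: [[-0.157, -0.004, -0.988], [0.988, -0.002, -0.157], [-0.002, -1.0, 0.004]]
contact_force: [0.7, -0.1, 1.8]
width: -0.001
```

Emit:
apply_moves --motion "0.012 -0.005 -0.001 0; 0.008 0.0027 0 0; 0.0077 0.0034 0 0; 0.0074 0.004 0 0; 0.007 0.0045 0 0"

```text
time_s: 8.4
tcp_pos: [0.5234, 0.1045, 0.1179]
orientation: [[-0.159, 0.002, -0.987], [0.987, 0.001, -0.159], [0.001, -1.0, -0.002]]
contact_force: [0.0, -0.0, 0.9]
width: 0.001
```

Emit:
apply_moves --motion "0.0067 0.005 0 0; 0.0055 0.005 0 0; 0.0052 0.0053 0 0; 0.004 0.0048 0 0; 0 0 0 0"

```text
time_s: 8.82
tcp_pos: [0.5191, 0.1247, 0.0958]
orientation: [[-0.159, -0.002, -0.987], [0.987, -0.001, -0.159], [-0.001, -1.0, 0.002]]
contact_force: [-1.3, -0.1, 0.1]
width: 0.004
```

```bash
python3 - <<'E'
from h import *
s=r.sense();print(toB(s["tcp_pos"]),s["contact_force"])
im=r.camera("side")[:,:,::-1];cv2.imwrite("pics/v5.png",cv2.resize(im[100:320,200:440],None,fx=2.2,fy=2.2))
E
```

```text
[ 13.12760677 132.85651745  95.81564173] [-1.33400609 -0.13120004  0.13834667]
```

View pics/v5.png

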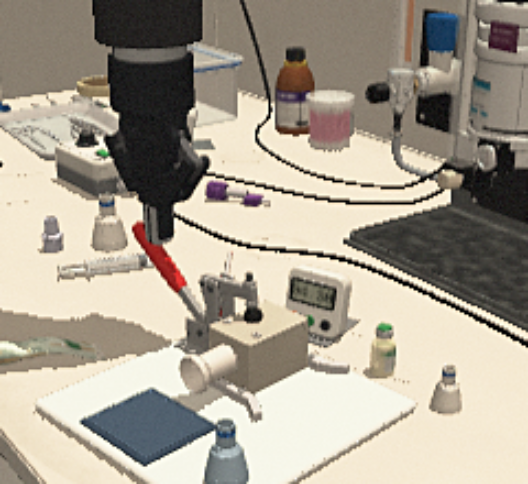

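The side view shows the handle pushed over to roughly half height and the foot coming down over the block's top. Continuing.

Emit:
apply_moves --motion "0.0038 0.005 0 0; 0.0035 0.0052 0 0; 0.0027 0.0045 0 0; 0.0025 0.0047 0 0; 0 0 0 0"

```text
time_s: 9.28
tcp_pos: [0.5176, 0.137, 0.0769]
orientation: [[-0.158, -0.0, -0.987], [0.987, -0.0, -0.158], [0.0, -1.0, 0.0]]
contact_force: [-0.4, -0.5, 1.0]
width: -0.001
```

Emit:
apply_moves --motion "0.0018 0.0038 0 0; 0.0016 0.0039 0 0; 0.0015 0.0039 0 0; 0 0 0 0"

```text
time_s: 9.62
tcp_pos: [0.5164, 0.1415, 0.065]
orientation: [[-0.158, -0.001, -0.987], [0.987, -0.001, -0.158], [-0.0, -1.0, 0.001]]
contact_force: [-0.0, -1.1, -0.2]
width: 0.0
```

```bash
python3 - <<'E'
from h import *
s=r.sense();print(toB(s["tcp_pos"]),s["contact_force"])
im=r.camera("side")[:,:,::-1];cv2.imwrite("pics/v6.png",cv2.resize(im[140:320,220:420],None,fx=2.8,fy=2.8))
E
```

```text
[ 13.23288935 149.80884892  65.03810231] [-0.01980136 -1.06161796 -0.16782427]
```

View pics/v6.png

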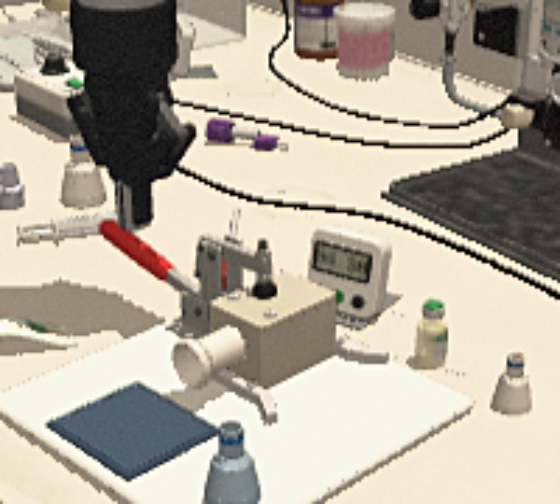

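The foot is on the block's top. The handle still looks somewhat raised, with its end at about px (257,221), and the measured force is near zero. I'll compute its angle from the side ray and the plane x=12.

```bash
python3 - <<'E'
from h import *
def hit(px,X=12):
    o,d=ray("side",px);a,b=toB(o),toB(o+d);return a+(b-a)*(X-a[0])/(b[0]-a[0])
for c in((105,228),(165,275),(178,280)):
    h=hit((220+c[0]/2.8,140+c[1]/2.8));print(h.round(1),np.arctan2(h[2]-30,h[1]-64)-.21)
h=hit((220+133/2.8,140+226/2.8));print("finger tip",h)
E
```

```text
[ 12.  185.6  52.8] -0.02484996957310498
[ 12.  113.3  37. ] -0.06903027597041433
[12.  98.1 38.1] 0.023111606766987175
finger tip [ 12.         149.37522437  65.73297634]
```

The handle angle works out at about 0, so it has snapped over. Now retract straight up and check.

Emit:
apply_moves --motion "-0.002 -0.020 0 0; 0 -0.040 0 0; 0 -0.040 0 0; 0 -0.040 0 0; 0 -0.040 0 0"

```text
time_s: 10.08
tcp_pos: [0.5169, 0.1392, 0.2482]
orientation: [[-0.158, 0.0, -0.987], [0.987, 0.0, -0.158], [0.0, -1.0, -0.0]]
contact_force: [1.6, 0.8, -0.6]
width: -0.001
```

Emit:
apply_moves --motion "0.036 0 0 0; 0.036 0 0 0; 0.036 0 0 0; 0 0 0 0; 0 0 0 0"

```text
time_s: 10.5
tcp_pos: [0.4997, 0.2477, 0.2459]
orientation: [[-0.161, -0.0, -0.987], [0.987, -0.0, -0.161], [-0.0, -1.0, 0.0]]
contact_force: [0.8, -0.2, -0.2]
width: 0.001
```

```bash
python3 - <<'E'
from h import *
s=r.sense();print(toB(s["tcp_pos"]),s["contact_force"],s["time_s"])
im=r.camera("side")[:,:,::-1];t=r.camera("top")[:,:,::-1]
o=np.zeros((480,800,3),np.uint8);o[:360,:400]=cv2.resize(im[150:330,220:420],(400,360));o[:,400:]=cv2.resize(t[195:375,240:390],(400,480));cv2.imwrite("pics/v7.png",o)
E
```

```text
[ 13.97434998 257.34199479 245.89815863] [ 0.79331868 -0.15479539 -0.22803659] 10.5
```

View pics/v7.png

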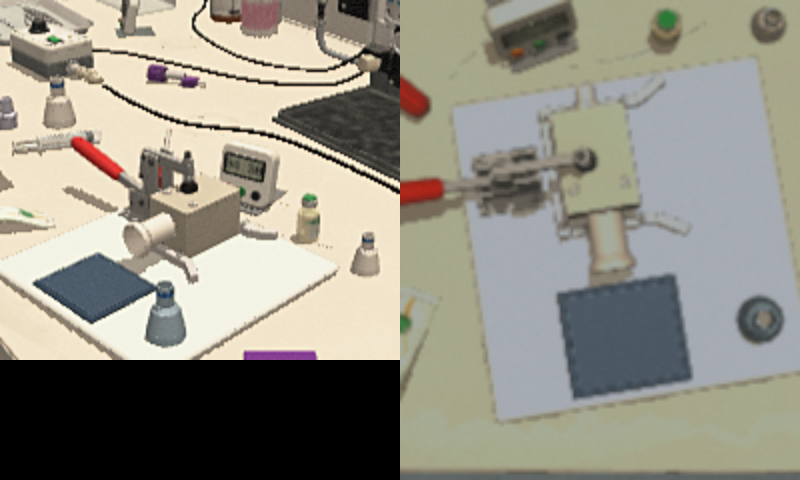

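Both views show the block flush in the dock and the handle down, with its end still at about px (257,221). The foot is on the block, the other things are where they were, and the arm is clear.

```bash
python3 -c "
from station import r
print(r.hand_in())"
```

```text
the job is handed in; nothing more can be done
None
```

The nose cone block is docked, the clamp is locked on it, and the job is handed in. The arm was clear of everything at about 10.5 s. I pushed the block with the back of one open finger, because the gripper's body would otherwise have hit the raised clamp foot. I then pushed the handle over and down with the fingers shut.

- **Docking:** the block was pressed against the end stop until the contact force reached about 16 N. The finger position at that point matched a fully docked block to about 1 mm.
- **Clamp:** one side-camera reading put the handle within about 0.07 rad of its locked stop. It stayed there after the fingers left. The final pictures show the foot on the block's top.
- **Surroundings:** the other items looked unmoved in the final pictures.
- **Weaker checks:** a hand-read check of the block's corners after docking scattered by 3 to 5 mm, so I relied on the contact force for "flush". I didn't measure the foot's 29 N pressing force. I saw no spike in the force readings at the snap, so the lock is judged from the handle angle and the pictures.

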